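Clip the radio cradle on the desk rail and dock the radio

ROBOT

A 7-joint arm with a two-finger parallel gripper is mounted at the origin on the work surface. World frame = base frame: x ahead of the robot, y to its left, z up, the work surface at z = 0. Lengths are in m, angles in rad, forces in N, time in s.
With the tool pointing down it reaches from about 0.425 to 0.875 m from the base axis. Payload 9.9 kg.
Tool frame: the origin (TCP) lies at the very end of the fingers, on their centre line; the grasp point (between the pads) lies 19 mm behind it (r.grip_depth is the distance from the TCP to the grasp point, in m); z points along the fingers, y is the line along which they close (so a half turn about z gives the same grasp; the last joint's range is limited). The gripper opens to 85 mm and grips with 20 to 120 N. Pads are 22 mm wide; open, the fingers measure 114 mm over their backs; the gripper's body (76 mm by 85 mm) begins 54 mm behind the grasp point. The pads swing forward as they close: fully open they stand 13 mm farther back than shut.
Start: joints at [-0.084, 0.576, 0.025, 1.437, -0.015, 1.129, -0.057], TCP at [0.675, 0, 0.231] pointing down, gripper open.
Joint ranges: [-2.76, 2.76], [-0.34, 2.15], [-1.52, 1.57], [0.19, 2.46], [-1.09, 4.23], [0.17, 1.99], [-2.82, 2.82]. Speed limits (rad/s): [2.22, 2.22, 3.01, 3.01, 3.14, 3.14, 3.14].

INTERFACE

Orientations are given as a rotation vector (axis times angle).
In Python, from bench import get_state, imaging, r gives the robot as it stands.
- The arm moves only by the tool step_arm, never from a script. Its arguments are lists of equal length, an entry for each row: "linear": the shift along the tool's x, y, z in m, a list of three; "turn": the turn, a rotation vector about the tool's x, y, z in degrees, a list of three. In form: {"linear": [[dx, dy, dz], ...], "turn": [[rx, ry, rz], ...]}. A call has 1 to 5 rows; each row is the pose to reach, as a shift and turn from the pose commanded when the call began, along the tool's axes at that moment; what a row does not reach only later rows make up. A row lasts 1/10 s, in which the tool goes at most 50 mm and 8.59 degrees, less where a joint would pass 70% of its speed; a pose out of reach is approached as far as the arm can. A call with a gripper value outside its range is refused whole. "grip" is the closure, from 0 (fully open) to 1 (shut), set as the call begins (left out, the last holds). The fingers move at their own pace and stop on an object; "force" is the grip in N (left out, the last holds). Time passes only in rows, so rows that repeat a pose let the fingers close. It gives the time, the measured TCP pose, the force, the opening and the grip force at its end, in the units of the state.
- get_state(): the state, without advancing time (a new reading comes with each control period).
- imaging.camera(name): name is "scene" or "side" or "wrist"; returns a dict with "pixels" (400x640x3 uint8, red, green, blue), "depth" (400x640 float32, m along the optical axis (not along the pixel's ray), 0 where there is no reading), "mtx" (3x3 intrinsics, pixels), "extrinsics" (4x4, takes a point from world to camera coordinates); the wrist camera has in their place "T_tool_cam" (4x4, takes a point from camera to tool coordinates, whose origin is the TCP and whose axes are the flange's). Camera axes: x right, y up, looking along -z (the intrinsics and any distortion apply to the point x, -y, -z); pixel columns grow to the right and rows downward; lengths in m; the calibration is good to about 2 mm. A picture is of the moment at which its call begins: read the wrist's pose just before it.
- r.sign_off(): hands the job in; it is judged then, once.
The state is a dict: "time_s": time; "joints": joint angles; "joint_vel": joint speeds; "joint_torque": joint torques, N m; "position": TCP position; "tcp_rot": TCP orientation; "force": force on the tool from outside, world axes, zero at the start; "torque": the same for the moment, N m; "gripper_width": finger opening in m; "grip_force": force on a finger pad.
Only numpy, scipy, OpenCV 4.12 (cv2) and the standard library are available. Lean on these libraries where they do the work, as an engineer would, in place of code of your own. Each camera call takes 0.05 s, during which the arm holds its last target. There are 200 camera calls.

TASK

Mount the loose grey cradle module in the free stretch of the desk rail between the two modules already there: hook its rigid lip under the rail edge nearest the robot with its other end still raised, then rock that end down until the sprung foot snaps under the far edge and the cradle sits flat. Then lay the black radio handset in the cradle's tray, flat and fully down on its floor, and let go. Leave the other things on the desk where they are.

Things in the scene. Friction and masses are not known exactly. Their poses are not given: they have to be found in the camera images.
- rail: Fixed aluminium rail on the desk, I-shaped in section, 360 mm long along its own y. Top strip 50 mm wide (own x -25 to +25), 4 mm thick, top face 30 mm above the desk; under it a web 24 mm wide, so each long edge overhangs 13 mm with a 23 mm high gap under it, down to a 3 mm base strip (x -32 to +32). Origin: its middle, on the desk. Own +x points away from the robot (up to 0.2 rad off).
- rail_near_edge (a point): Middle of the rail's long edge nearest the robot (own x -25 mm), on the top face, 30 mm above the desk; the lip hooks under this edge. Rail's axes. The free stretch between the two fixed modules reaches at least 80 mm to either side of here; they are 50 mm wide and up to 115 mm tall (pens). Bring the lip in with the cradle's +x end raised 17 to 21 degrees: then the foot clears the strip's top and the slot still takes its edge.
- rail_far_edge (a point): Middle of the rail's far long edge (own x +25 mm), on the top face, 30 mm above the desk; the sprung foot snaps under this edge. Rail's axes.
- cradle_center (a point): Centre of the loose grey cradle: open tray, outside 112 (own x) x 50 (own y) x 20 mm, underside at z -10, rim +10, plus a solid press block at x 56 to 80. Pocket 102 x 41 mm, floor at z 0. Lip under the -x end, sprung foot under +x. 0.15-0.26 kg. On the desk it stands level on lip and foot, this point 26 mm high, own x away from the robot within 0.5 rad. Home on the rail: this point 40 mm above the desk.
- lip (a point): Tip of the cradle's rigid L-shaped lip (top edge of its toe, mid-width), at x -19.5, z -17 mm from cradle_center; cradle's axes. Leg x -32 to -26, toe x -26 to -19.5 pointing to +x, 40 mm wide; toe's top 7 mm below the underside (slot for the 4 mm strip), bottom 16 mm below. Hooked and left alone, the cradle leans on its foot, +x end raised about 10 to 15 degrees; weight alone does not click it.
- press_pad (a point): Centre of the top of the cradle's solid press block, at x +68, z +10 mm from cradle_center; flat, 24 x 50 mm, free to be pushed on with closed fingers. 50 mm above the desk when the cradle is home.
- foot (a joint): Black sprung foot under the cradle's +x end; slides along the cradle's x: 0 = out, 0.008 m = pushed back to +x. Spring 9 N plus 1.1 N/mm. Toe 34 mm wide, tip at x 20.5, top 7 mm below the underside, its face sloping to x 25.5 at the bottom, 16 mm below. With the lip hooked, 7 to 14 N down on the press block drives it about 3 mm back; then it snaps to 0 under the rail's far edge.
- handset_center (a point): Centre of the handset: loose black two-way radio lying flat, body 96 (own x) x 36 (own y) x 36 mm high, lowest 6 mm stepped in to 90 x 31 mm; stub aerial 34 mm and knob 10 mm stick out of its +x end, 14 mm or more above its underside. 0.15-0.26 kg. Own x away from the robot within 0.5 rad at the start. Fits the tray either way round; seated, this point is 18 mm above cradle_center.
- wallet: dark leather wallet, 90 x 110 x 18 mm. Bystander, loose; origin at the centre of its underside.
- stapler: black desk stapler, 130 x 36 x 40 mm. Bystander, loose; origin at the centre of its underside.
- glasses_case: black spectacle case, 160 x 60 x 35 mm. Bystander, loose; origin at the centre of its underside.
- torch: dark metal torch lying down, 150 mm long, 40 mm high. Bystander, loose; origin at the centre of its underside.
- bottle: upright drinking bottle, 66 mm across, 200 mm tall. Bystander, loose; origin at the centre of its underside.
- mug: white mug, 80 mm across, 92 mm tall. Bystander, loose; origin at the centre of its underside.
- tape_roll: ring of packing tape lying flat, 100 mm across, 48 mm high. Bystander, loose; origin at the centre of its underside.
There are look-alikes about, which are no part of the job. What is shaped like the part that bears handset_center but purple is not meant.

How it is judged:
On the way, in this order (a step that is already met when the one before it is completed fails the run):
1. the cradle's lip is hooked under the near edge of the rail, its other end still raised by more than 5 degrees (x of lip in the frame of rail between -0.0235 and -0.012 m and y of cradle_center in the frame of rail between -0.09 and 0.09 m and z of lip in the frame of rail between 0.012 and 0.0265 m and angle between the z axis of cradle_center and the z axis of rail, either way round between 0.09 and 0.5 rad), for 0.1 s.
2. the cradle is rocked down flat on the rail with its foot snapped under the far edge (x of lip in the frame of rail between -0.0235 and -0.012 m and y of cradle_center in the frame of rail between -0.09 and 0.09 m and value of joint foot below 0.002 m and angle between the z axis of cradle_center and the z axis of rail, either way round below 0.045 rad and z of cradle_center in the frame of rail between 0.0365 and 0.0435 m), for 0.2 s.
3. the handset lies flat on the floor of the cradle's tray (x of handset_center in the frame of cradle_center between -0.006 and 0.006 m and y of handset_center in the frame of cradle_center between -0.005 and 0.005 m and z of handset_center in the frame of cradle_center between 0.015 and 0.021 m and angle between the z axis of handset_center and the z axis of cradle_center, either way round below 0.06 rad), for 0.2 s.
At the end, for the whole second after the job is handed in: The cradle sits flat on the rail (within 2.5 degrees and 3.5 mm of height), in the free stretch within 90 mm of the rail's middle, lip under the near edge, foot back out (under 2 mm) beneath the far edge; the handset lies in its tray on the floor (within 3 mm, level within 3.4 degrees); both let go (all of step 2 and all of step 3); the robot touches nothing.
It fails at once if a bystander (wallet, stapler, spectacle case, torch, bottle, mug or tape roll) is moved by more than 40 mm (distance of any of wallet, stapler, glasses_case, torch, bottle, mug, tape_roll from where it was at the start of the episode above 0.04 m).
It also fails if it takes over 67 s, if anything falls off the work surface, if the arm or the gripper's body presses on something with over 40 N, if the wrist force passes 120 N, or if a joint passes its speed limit or range.

## Working session

There is one attempt and no reset: what is moved stays moved. The work goes in short steps, Python scripts to look and compute and a tool call to move; the robot and the scene stay as the last step left them, time stands still between calls to the robot, and variables do not carry over. Pictures are saved under pics/ and viewed, at most 10 in all, crops included, and the job is handed in when it is done.

Besides the shell and the picture viewer there is one more tool, called after "Call:" by a JSON object that holds its "fn" and its "kwargs", one argument or row to a line. step_arm: Moves the arm, as the interface text tells. Its arguments: {"type":"object","properties":{"linear":{"type":"array","items":{"type":"array","items":{"type":"number"}}},"turn":{"type":"array","items":{"type":"array","items":{"type":"number"}}},"grip":{"type":"number"},"force":{"type":"number"}},"required":["linear","turn"]}

```bash
mkdir -p pics; cat > h.py <<'E'
import numpy as np, cv2
from scipy.spatial.transform import Rotation as R
from bench import get_state, imaging, r
def T_tool():
    s=get_state(); T=np.eye(4); T[:3,:3]=R.from_rotvec(s['tcp_rot']).as_matrix(); T[:3,3]=s['position']; return T
def shot(name):
    Tt=T_tool(); c=imaging.camera(name)
    c['Twc']=Tt@np.array(c['T_tool_cam']) if name=='wrist' else np.linalg.inv(np.array(c['extrinsics']))
    return c
def cloud(c):
    d=c['depth'];K=np.array(c['mtx']);v,u=np.mgrid[:d.shape[0],:d.shape[1]]
    P=np.stack([(u-K[0,2])/K[0,0]*d,-(v-K[1,2])/K[1,1]*d,-d],-1)
    W=P@c['Twc'][:3,:3].T+c['Twc'][:3,3]; W[d<=0]=np.nan; return W
def save(c,f): cv2.imwrite(f,c['pixels'][:,:,::-1])
E
python3 - <<'E'
from h import *
import pickle
print(get_state())
for n in ['scene','side','wrist']:
    c=shot(n); save(c,f'pics/{n}0.png'); pickle.dump(c,open(f'{n}0.pkl','wb')); print(n,{k:(v if k not in('pixels','depth') else 0) for k,v in c.items()})
E
```

```text
{'time_s': 0.0, 'joints': array([-0.08379979,  0.57651394,  0.02483594,  1.43792803, -0.01498294,
        1.12899731, -0.05649576]), 'joint_vel': array([ 1.22291397e-03, -1.21379547e-03, -6.85287316e-05, -5.68558768e-04,
       -1.35234196e-03,  9.04499144e-04,  1.48176773e-04]), 'joint_torque': array([ 1.10782021e-03, -7.65753937e+01,  2.25157209e+00, -2.85965914e+01,
        1.54639565e-02,  1.25475466e-02,  7.09064329e-05]), 'position': array([6.74537568e-01, 4.03190841e-06, 2.30447629e-01]), 'tcp_rot': array([-2.22060242e+00, -2.22071790e+00,  1.95063970e-03]), 'force': array([-0.10792768,  0.30005075, -0.03390964]), 'torque': array([ 0.04808063,  0.00779869, -0.03722773]), 'grip_force': 0.0, 'gripper_width': 0.08519009259217848}
scene {'pixels': 0, 'depth': 0, 'mtx': array([[376.09492972,   0.        , 327.37094425],
       [  0.        , 376.09492972, 199.43252096],
       [  0.        ,   0.        ,   1.        ]]), 'extrinsics': array([[ 0.77237007,  0.63502986, -0.01347394, -0.39056744],
       [-0.51639084,  0.64014172,  0.56882254,  0.22863055],
       [ 0.36984453, -0.43
[... 1255 characters left out ...]
ool_cam': array([[-9.43967948e-04,  9.50665380e-01,  3.10216771e-01,
         7.88029066e-02],
       [ 9.99999554e-01,  8.91493513e-04,  3.10929380e-04,
        -1.26003800e-03],
       [ 1.90335582e-05,  3.10216926e-01, -9.50665797e-01,
        -1.42243169e-01],
       [ 0.00000000e+00,  0.00000000e+00,  0.00000000e+00,
         1.00000000e+00]]), 'Twc': array([[ 9.99998449e-01,  4.19274985e-04,  1.71071651e-03,
         6.73553241e-01],
       [-9.29414766e-04,  9.50638405e-01,  3.10299468e-01,
         7.88159386e-02],
       [-1.49617200e-03, -3.10300576e-01,  9.50637320e-01,
         3.72771656e-01],
       [ 0.00000000e+00,  0.00000000e+00,  0.00000000e+00,
         1.00000000e+00]])}
```

View pics/scene0.png

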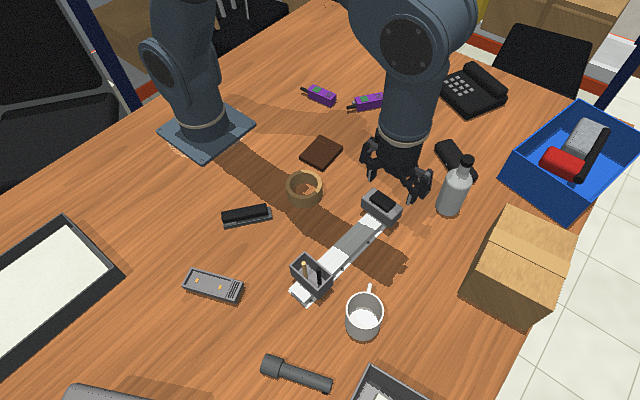

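View pics/side0.png

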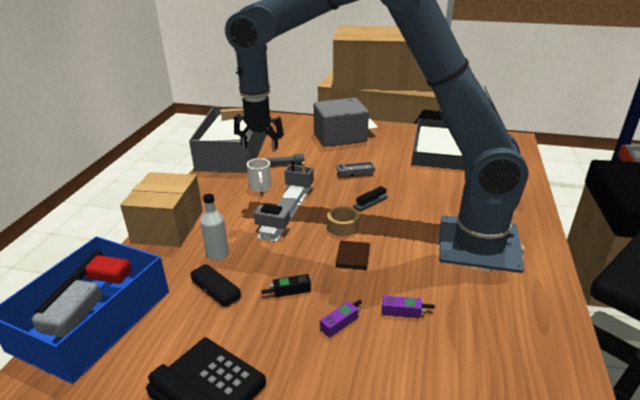

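The scene view shows the grey cradle at about (212,286) and the rail from (297,293) to (388,208) with its two modules. The side view shows the cradle at (355,169), the black handset at (290,286) and the free stretch of rail near (290,200). The two purple handsets are decoys.

```bash
python3 - <<'E'
from h import *
import pickle
cs=pickle.load(open('scene0.pkl','rb'));cd=pickle.load(open('side0.pkl','rb'))
for c in (cs,cd): c['W']=cloud(c)
def p(n,c,u,v): print(n,(u,v),np.round(np.nanmedian(c['W'][v-1:v+2,u-1:u+2].reshape(-1,3),axis=0),4))
for u,v in [(212,286),(237,292),(190,280),(345,248),(352,243),(382,205),(312,270),(300,295),(385,200)]: p('scene',cs,u,v)
for u,v in [(290,286),(355,169),(340,170),(370,170),(295,195),(290,205),(300,172),(268,212),(215,285),(343,220),(352,255),(370,198),(259,170),(213,235)]: p('side',cd,u,v)
# top-down height map mosaic
res=0.001; x0,x1,y0,y1=0.35,0.95,-0.45,0.40
H=np.zeros((int((x1-x0)/res),int((y1-y0)/res)))
img=np.zeros(H.shape+(3,),np.uint8)
for c in (cs,cd):
    W=c['W'].reshape(-1,3);C=c['pixels'].reshape(-1,3)
    i=((x1-W[:,0])/res);j=((y1-W[:,1])/res)
    ok=np.isfinite(i)&(W[:,2]<0.2)&(i>=1)&(i<H.shape[0]-1)&(j>=1)&(j<H.shape[1]-1)
    for a,b,z,cc in zip(i[ok].astype(int),j[ok].astype(int),W[ok,2],C[ok]):
        m=H[a-1:a+2,b-1:b+2]<=z
        H[a-1:a+2,b-1:b+2][m]=z; img[a-1:a+2,b-1:b+2][m]=cc[::-1]
np.save('H.npy',H)
cv2.imwrite('pics/top.png',cv2.resize(img,None,fx=0.94,fy=0.94))
E
```

```text
scene (212, 286) [ 0.4379 -0.3437  0.0245]
scene (237, 292) [ 0.4989 -0.3177  0.035 ]
scene (190, 280) [ 0.3864 -0.3669  0.0241]
scene (345, 248) [ 0.6204 -0.0696  0.029 ]
scene (352, 243) [ 0.6254 -0.0481  0.0294]
scene (382, 205) [0.6357 0.0573 0.0869]
scene (312, 270) [ 0.596  -0.1674  0.033 ]
scene (300, 295) [ 0.6141 -0.2303  0.0287]
scene (385, 200) [0.6326 0.0751 0.0862]
side (290, 286) [0.4901 0.3415 0.0324]
side (355, 169) [ 0.4336 -0.3162  0.0315]
side (340, 170) [ 0.4858 -0.2956  0.0343]
side (370, 170) [ 0.3812 -0.337   0.0244]
side (295, 195) [ 0.6011 -0.1012  0.03  ]
side (290, 205) [ 0.6017 -0.0344  0.0301]
side (300, 172) [ 0.6077 -0.1999  0.0653]
side (268, 212) [0.6294 0.0907 0.0799]
side (215, 285) [0.6805 0.3813 0.0342]
side (343, 220) [ 0.422  -0.0297  0.0014]
side (352, 255) [0.3587 0.1619 0.0172]
side (370, 198) [ 0.3507 -0.1304  0.0325]
side (259, 170) [ 0.7401 -0.1444  0.0866]
side (213, 235) [0.7375 0.2474 0.0896]
```

View pics/top.png

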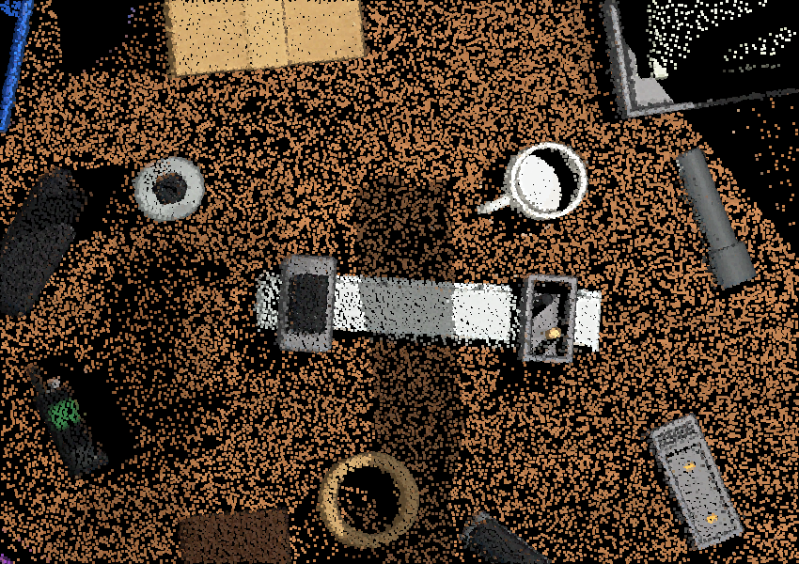

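The top-down mosaic (0.94 px/mm) shows the cradle at about (697,485) with its press block on the far side. The handset is at (72,430) with its aerial up and to the left. The rail runs from column 257 to 600, and its free stretch lies between columns 335 and 520. I'll fit these now.

```bash
cat >> h.py <<'E'
def pts(W,x,y,z):
    P=W.reshape(-1,3); P=P[np.isfinite(P[:,0])]
    return P[(P[:,0]>x[0])&(P[:,0]<x[1])&(P[:,1]>y[0])&(P[:,1]<y[1])&(P[:,2]>z[0])&(P[:,2]<z[1])]
def rect(P):
    (cx,cy),(w,h),a=cv2.minAreaRect((P[:,:2]*1000).astype(np.float32))
    if w<h: w,h,a=h,w,a+90
    a=(a+90)%180-90
    return np.round([cx,cy,w,h,np.radians(a)],3), 'ztop',np.round(np.percentile(P[:,2]*1000,[50,95]),1),len(P)
E
python3 - <<'E'
from h import *
import pickle
for n in ('scene','side'):
    W=cloud(pickle.load(open(n+'0.pkl','rb')))
    print(n,'cradle',rect(pts(W,(.36,.55),(-.42,-.27),(.028,.05))))
    print('handset',rect(pts(W,(.42,.58),(.27,.39),(.02,.06))) if n=='side' else '')
    P=pts(W,(.56,.68),(-.14,.03),(.024,.034)); print('rail',rect(P))
    # edges: per y-bin min/max x
    for y in np.arange(-.13,.03,.02):
        q=P[abs(P[:,1]-y)<.01]; 
        if len(q)>10: print(round(y,3),np.round(np.percentile(q[:,0],[1,99])*1000,1),np.round(np.median(q[:,2])*1000,1))
    print('L mod',rect(pts(W,(.55,.70),(.03,.14),(.045,.1)))); print('R mod',rect(pts(W,(.55,.70),(-.25,-.13),(.045,.12))))
E
```

```text
scene cradle (array([ 4.37061e+02, -3.40674e+02,  1.37944e+02,  5.12940e+01,
        4.04000e-01]), 'ztop', array([34.8, 37.4]), 612)
handset 
rail (array([618.898, -55.071, 172.163,  51.083,   1.509]), 'ztop', array([29.2, 31.6]), 1251)
-0.13 [589.9 639.2] 29.3
-0.11 [590.5 640.6] 29.0
-0.09 [591.6 642. ] 29.3
-0.07 [592.9 643.3] 29.3
-0.05 [595.6 644.1] 29.1
-0.03 [596.6 645.4] 29.2
-0.01 [596.6 646.5] 29.2
0.01 [598.6 647.4] 29.1
L mod (array([ 6.27215e+02,  7.00200e+01,  1.00490e+02,  5.15260e+01,
       -4.90000e-02]), 'ztop', array([74.3, 87.6]), 885)
R mod (array([ 6.10274e+02, -1.85075e+02,  9.23620e+01,  5.15010e+01,
       -5.90000e-02]), 'ztop', array([ 75.3, 105.4]), 832)
side cradle (array([ 4.37566e+02, -3.37429e+02,  1.38733e+02,  6.10460e+01,
        4.21000e-01]), 'ztop', array([33. , 36.5]), 199)
handset (array([5.06393e+02, 3.32583e+02, 1.29200e+02, 4.36660e+01, 4.71000e-01]), 'ztop', array([33.8, 37.9]), 549)
rail (array([617.509, -77.215, 128.601,  52.323,   1.496]), 'ztop', array([29.1, 32.2]), 297)
-0.13 [587.1 638.5] 29.0
-0.11 [591.3 637.4] 29.4
-0.09 [591.2 641.4] 29.1
-0.07 [592.9 643.2] 28.5
-0.05 [593.3 644.3] 29.0
-0.03 [595.5 644.2] 29.5
-0.01 [596.3 622.3] 29.4
L mod (array([ 6.27118e+02,  7.67270e+01,  1.01651e+02,  5.52570e+01,
       -6.30000e-02]), 'ztop', array([72.2, 87.1]), 588)
R mod (array([ 6.11550e+02, -1.82196e+02,  9.33080e+01,  6.15890e+01,
       -2.20000e-02]), 'ztop', array([72.4, 98.7]), 489)
```

```bash
cat > go.py <<'E'
# usage: go.py x y z yaw_deg tilt_deg (tilt: tool x raised), target in mm; prints tool-frame shift/turn
import sys; from h import *
a=list(map(float,sys.argv[1:])); Tt=T_tool()
def Rt(yaw,tilt):
    cy,sy=np.cos(np.radians(yaw)),np.sin(np.radians(yaw)); B=np.array([[cy,sy,0],[sy,-cy,0],[0,0,-1.]])
    return B@R.from_euler('y',tilt,degrees=True).as_matrix()
M=Rt(a[3],a[4] if len(a)>4 else 0); 
print('x-axis',np.round(M[:,0],3),'lin',np.round(Tt[:3,:3].T@(np.array(a[:3])/1e3-Tt[:3,3]),4),'turn',np.round(R.from_matrix(Tt[:3,:3].T@M).as_rotvec(degrees=True),2))
s=get_state(); print('F',np.round(s['force'],1),'w',round(s['gripper_width'],4),'t',s['time_s'],'pos',np.round(s['position'],4))
E
python3 go.py 463 -329 150 23.2 0
```

```text
x-axis [0.919 0.394 0.   ] lin [-0.329  -0.2116  0.0809] turn [-6.00e-02  5.00e-02  6.68e+01]
F [ 0.9 -0.   0.2] w 0.0853 t 0.15 pos [0.6747 0.     0.2306]
```

Call:
{"fn": "step_arm", "kwargs": {
  "linear": [
    [-0.037, -0.0235, 0.009],
    [-0.073, -0.047, 0.018],
    [-0.11, -0.07, 0.027],
    [-0.146, -0.094, 0.036],
    [-0.183, -0.1175, 0.045]
  ],
  "turn": [
    [0, 0, 7.4],
    [0, 0, 14.8],
    [0, 0, 22.3],
    [0, 0, 29.7],
    [0, 0, 37.1]
  ],
  "grip": 0
}}

```text
time_s: 0.65
position: [0.5563, -0.1841, 0.1859]
tcp_rot: [-2.816, -1.392, 0.0]
force: [0.9, 0.2, -0.6]
gripper_width: 0.0854
grip_force: 0.0
```

```bash
python3 go.py 463 -329 150 23.2 0
```

```text
x-axis [0.919 0.394 0.   ] lin [-0.1717  0.0139  0.0359] turn [-0.    0.   29.41]
F [ 0.9  0.2 -0.6] w 0.0854 t 0.65 pos [ 0.5563 -0.1841  0.1859]
```

Call:
{"fn": "step_arm", "kwargs": {
  "linear": [
    [-0.043, 0.0035, 0.009],
    [-0.086, 0.007, 0.018],
    [-0.129, 0.0105, 0.027],
    [-0.172, 0.014, 0.036],
    [-0.172, 0.014, 0.036]
  ],
  "turn": [
    [0, 0, 7.4],
    [0, 0, 14.8],
    [0, 0, 22.2],
    [0, 0, 29.4],
    [0, 0, 29.4]
  ]
}}

```text
time_s: 1.15
position: [0.4599, -0.3342, 0.1495]
tcp_rot: [3.078, 0.62, -0.006]
force: [0.4, 0.3, 0.2]
gripper_width: 0.0854
grip_force: 0.0
```

```bash
python3 - <<'E'
from h import *
c=shot('wrist'); save(c,'pics/w1.png'); W=cloud(c)
P=pts(W,(.36,.55),(-.42,-.27),(.028,.05)); print(rect(P))
B=P[P[:,2]>.033]; print(rect(B))
E
python3 go.py 463 -329 8 23.2 0
```

```text
(array([ 4.35966e+02, -3.42812e+02,  1.36986e+02,  5.00980e+01,
        4.04000e-01]), 'ztop', array([35.6, 36.9]), 3844)
(array([ 4.35809e+02, -3.42879e+02,  1.36645e+02,  5.00980e+01,
        4.04000e-01]), 'ztop', array([35.7, 37. ]), 3555)
x-axis [0.919 0.394 0.   ] lin [ 0.0018 -0.0018  0.1418] turn [-0.01  0.12 -0.05]
F [ 1.  -0.1 -0.2] w 0.0852 t 1.2 pos [ 0.4623 -0.3313  0.1498]
```

View pics/w1.png

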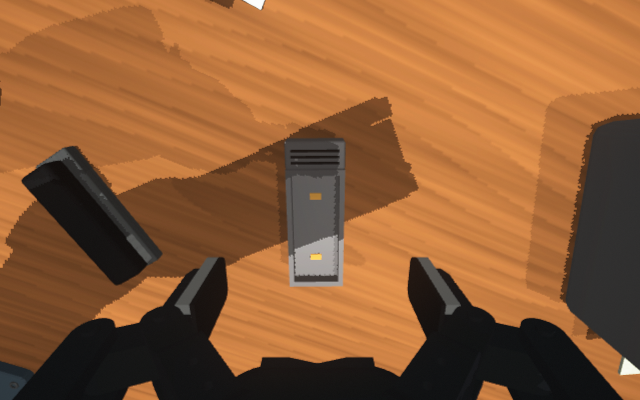

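The wrist view shows the cradle at (315,212) with its press block at the top, centred between the fingers. The fit gives 137 x 50 mm with the rim 36 mm high, which matches the text. I'm descending to grip it at cradle x of about 40 mm.

Call:
{"fn": "step_arm", "kwargs": {
  "linear": [
    [-0.001, 0, 0.04],
    [-0.001, 0, 0.08],
    [-0.001, 0, 0.115],
    [-0.001, 0, 0.135],
    [-0.001, 0, 0.141]
  ],
  "turn": [
    [0, 0, 0],
    [0, 0, 0],
    [0, 0, 0],
    [0, 0, 0],
    [0, 0, 0]
  ]
}}

```text
time_s: 1.7
position: [0.4638, -0.327, 0.0071]
tcp_rot: [-3.072, -0.643, 0.003]
force: [0.6, -0.0, -0.2]
gripper_width: 0.0852
grip_force: 0.0
```

Call:
{"fn": "step_arm", "kwargs": {
  "linear": [
    [0, 0, 0],
    [0, 0, 0],
    [0, 0, 0],
    [0, 0, 0],
    [0, 0, 0]
  ],
  "turn": [
    [0, 0, 0],
    [0, 0, 0],
    [0, 0, 0],
    [0, 0, 0],
    [0, 0, 0]
  ],
  "grip": 1,
  "force": 60
}}

```text
time_s: 2.2
position: [0.4651, -0.3293, 0.0108]
tcp_rot: [3.074, 0.64, 0.003]
force: [-0.3, 0.7, 7.8]
gripper_width: 0.0489
grip_force: 64.6
```

Call:
{"fn": "step_arm", "kwargs": {
  "linear": [
    [0, 0, 0],
    [0, 0, 0],
    [0, 0, 0],
    [0, 0, 0],
    [0, 0, 0]
  ],
  "turn": [
    [0, 0, 0],
    [0, 0, 0],
    [0, 0, 0],
    [0, 0, 0],
    [0, 0, 0]
  ]
}}

```text
time_s: 2.7
position: [0.465, -0.3293, 0.0108]
tcp_rot: [3.074, 0.64, 0.003]
force: [0.3, 1.3, 7.2]
gripper_width: 0.049
grip_force: 64.6
```

```bash
python3 go.py 463 -329 8 23.2 0
```

```text
x-axis [0.919 0.394 0.   ] lin [-0.0017 -0.0011  0.0028] turn [ 0.11 -0.1   0.32]
F [0.3 1.3 7.2] w 0.049 t 2.7 pos [ 0.465  -0.3293  0.0108]
```

Call:
{"fn": "step_arm", "kwargs": {
  "linear": [
    [0, 0, -0.02],
    [0, 0, -0.06],
    [0, 0, -0.1],
    [0, 0, -0.12],
    [0, 0, -0.12]
  ],
  "turn": [
    [0, 0, 0],
    [0, 0, 0],
    [0, 0, 0],
    [0, 0, 0],
    [0, 0, 0]
  ]
}}

```text
time_s: 3.2
position: [0.4655, -0.3301, 0.1329]
tcp_rot: [3.072, 0.639, 0.007]
force: [-0.4, 0.5, -1.5]
gripper_width: 0.049
grip_force: 63.8
```

```bash
cat > inhand.py <<'E'
from h import *
import sys
c=shot('wrist'); save(c,sys.argv[1]); Tt=T_tool(); W=cloud(c); 
P=(W-Tt[:3,3])@Tt[:3,:3]   # tool frame
Q=P.reshape(-1,3);Q=Q[np.isfinite(Q[:,0])]; np.save('Q.npy',Q)
b=Q[(abs(Q[:,1])<.021)&(Q[:,0]>.018)&(Q[:,0]<.045)&(abs(Q[:,2]+.02)<.03)]
print('block n',len(b),np.round(np.percentile(b,[1,50,99],axis=0)*1e3,1))
A=np.c_[b[:,0],b[:,1],np.ones(len(b))]; co=np.linalg.lstsq(A,b[:,2],rcond=None)[0]
print('top plane slope deg x,y',np.round(np.degrees(co[:2]),2),'z at0',co[2]*1e3)
q=Q[(abs(Q[:,1])<.03)&(Q[:,0]>-.12)&(Q[:,0]<.06)&(Q[:,2]<-.0)&(Q[:,2]>-.04)]
for x in np.arange(-.11,.055,.01):
    s=q[abs(q[:,0]-x)<.005]
    if len(s): print(round(x*1e3),len(s),np.round(np.percentile(s,[2,98],axis=0)[:,1:]*1e3,1).tolist())
print('xmax',np.round(np.percentile(q[:,0],[0.2,99.8])*1e3,1))
E
python3 inhand.py pics/w2.png; python3 go.py 463 -329 8 23.2 0
```

```text
block n 5802 [[ 18.3 -20.6 -28.3]
 [ 30.2   0.1 -26.4]
 [ 37.   20.6  -9.2]]
top plane slope deg x,y [23.28  0.1 ] z at0 -36.72007015768728
-50 603 [[-18.6, -17.6], [20.7, -15.7]]
-40 1510 [[-21.2, -26.9], [23.8, -15.6]]
-30 1866 [[-22.9, -27.3], [25.1, -15.6]]
-20 1973 [[-22.9, -27.2], [25.2, -15.6]]
-10 2267 [[-23.4, -37.1], [25.6, -15.6]]
0 1922 [[-23.4, -38.6], [25.6, -15.6]]
10 2838 [[-29.2, -38.9], [29.3, -14.7]]
20 2595 [[-22.6, -28.2], [24.7, -25.3]]
30 2830 [[-22.6, -28.1], [24.6, -25.3]]
40 1973 [[-22.0, -27.0], [24.2, -8.7]]
xmax [-50.3  37. ]
x-axis [0.919 0.394 0.   ] lin [-0.0017 -0.0013  0.123 ] turn [ 0.15 -0.13  0.31]
F [ 0.4 -0.4 -2.5] w 0.049 t 3.25 pos [ 0.4647 -0.3293  0.131 ]
```

View pics/w2.png

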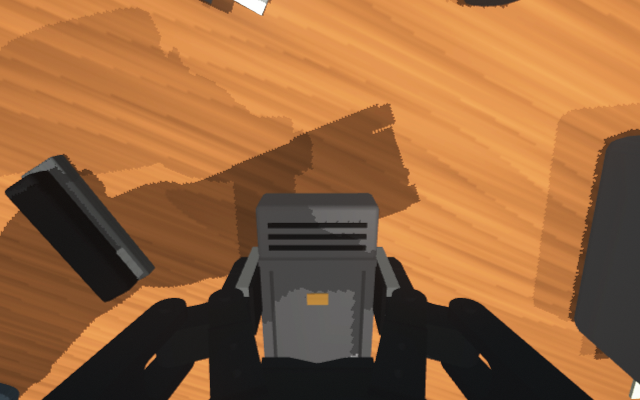

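The cradle is held level, with the block at (318,230) between the fingers. In the tool frame its centre is at about (-43.6, 0, -15.7) mm. Next I'll work out the pre-hook pose.

```bash
cat > hook.py <<'E'
# hook.py back_mm up_mm tilt  -> target TCP & tool-frame delta
import sys,subprocess; import numpy as np; from scipy.spatial.transform import Rotation as R
back,up,tilt=map(float,sys.argv[1:4]); yaw=-3.4
E=np.array([594.4,-56,30.])
if len(sys.argv)>4: E+=np.array(list(map(float,sys.argv[4:7])))
c,s=np.cos(np.radians(yaw)),np.sin(np.radians(yaw))
M=np.array([[c,s,0],[s,-c,0],[0,0,-1.]])@R.from_euler('y',tilt,degrees=True).as_matrix()
xe=-25+4*np.sin(np.radians(tilt)); Et=np.array([xe-43.6,0,-15.7+10.65])
T=E-M@Et-back*np.array([c,s,0])+np.array([0,0,up])
print('TCP',np.round(T,1)); subprocess.run(['python3','go.py',*map(str,T),str(yaw),str(tilt)])
E
python3 hook.py 14 110 19.5
```

```text
x-axis [ 0.941 -0.056  0.334] lin [ 0.2736 -0.1757 -0.0266] turn [-4.46 18.98 26.67]
F [ 0.4 -0.4 -2.5] w 0.049 t 3.25 pos [ 0.4647 -0.3293  0.131 ]
TCP [645.4 -59.  157.7]
```

Call:
{"fn": "step_arm", "kwargs": {
  "linear": [
    [0, 0, -0.035],
    [0.02, -0.01, -0.07],
    [0.055, -0.035, -0.08],
    [0.095, -0.06, -0.085],
    [0.135, -0.085, -0.085]
  ],
  "turn": [
    [-0.4, 1.9, 2.7],
    [-1, 4.2, 6],
    [-1.6, 7, 9.8],
    [-2.3, 10, 14],
    [-3, 12.8, 18]
  ]
}}

```text
time_s: 3.75
position: [0.5543, -0.1962, 0.2142]
tcp_rot: [3.112, 0.14, 0.361]
force: [1.3, -0.0, -2.9]
gripper_width: 0.0492
grip_force: 63.7
```

```bash
python3 hook.py 14 110 19.5
```

```text
x-axis [ 0.941 -0.056  0.334] lin [ 0.0878 -0.1295  0.0765] turn [-1.52  6.24  8.37]
F [ 1.3 -0.  -2.9] w 0.0492 t 3.75 pos [ 0.5543 -0.1962  0.2142]
TCP [645.4 -59.  157.7]
```

Call:
{"fn": "step_arm", "kwargs": {
  "linear": [
    [0.02, -0.035, 0.0],
    [0.045, -0.07, 0.01],
    [0.065, -0.105, 0.025],
    [0.08, -0.125, 0.045],
    [0.086, -0.129, 0.065]
  ],
  "turn": [
    [-0.4, 1.6, 2],
    [-0.8, 3.2, 4],
    [-1.1, 4.7, 6],
    [-1.5, 6.2, 8.4],
    [-1.5, 6.2, 8.4]
  ]
}}

```text
time_s: 4.25
position: [0.64, -0.0553, 0.166]
tcp_rot: [3.089, -0.079, 0.524]
force: [-0.2, 0.1, -1.5]
gripper_width: 0.0488
grip_force: 63.7
```

```bash
python3 hook.py 14 40 19.5
```

```text
x-axis [ 0.941 -0.056  0.334] lin [-0.0206  0.0035  0.0758] turn [-0.21  0.25  0.44]
F [-0.2  0.1 -1.5] w 0.0488 t 4.25 pos [ 0.64   -0.0553  0.166 ]
TCP [645.4 -59.   87.7]
```

Call:
{"fn": "step_arm", "kwargs": {
  "linear": [
    [-0.004, 0.001, 0.02],
    [-0.01, 0.002, 0.04],
    [-0.016, 0.003, 0.06],
    [-0.02, 0.003, 0.074],
    [-0.02, 0.003, 0.074]
  ],
  "turn": [
    [0, 0, 0],
    [0, 0, 0],
    [0, 0.2, 0.2],
    [-0.2, 0.2, 0.4],
    [-0.2, 0.2, 0.4]
  ]
}}

```text
time_s: 4.75
position: [0.6432, -0.0636, 0.0883]
tcp_rot: [3.084, -0.097, 0.521]
force: [-1.3, 0.3, -0.8]
gripper_width: 0.0489
grip_force: 63.6
```

Call:
{"fn": "step_arm", "kwargs": {
  "linear": [
    [0, 0, 0],
    [0, 0, 0]
  ],
  "turn": [
    [0, 0, 0],
    [0, 0, 0]
  ]
}}

```text
time_s: 4.95
position: [0.6457, -0.0639, 0.0924]
tcp_rot: [3.082, -0.097, 0.532]
force: [-1.6, -1.1, -1.1]
gripper_width: 0.0486
grip_force: 63.6
```

```bash
python3 hook.py 14 10 19.5; python3 - <<'E'
from h import *
a=shot('scene');b=shot('side')
A=cv2.resize(a['pixels'][190:310,270:430],None,fx=4,fy=4)[:, :, ::-1]
B=cv2.resize(b['pixels'][120:220,220:353],None,fx=4,fy=4)[:, :, ::-1]
h=min(A.shape[0],400);cv2.imwrite('pics/pre.png',cv2.resize(np.vstack([A,cv2.resize(B,(640,480))]),None,fx=.62,fy=.62))
E
```

```text
x-axis [ 0.941 -0.056  0.334] lin [-0.0122 -0.0049  0.0325] turn [ 0.16 -0.07 -0.16]
F [-1.6 -1.1 -1.1] w 0.0486 t 4.95 pos [ 0.6457 -0.0639  0.0924]
TCP [645.4 -59.   57.7]
```

View pics/pre.png

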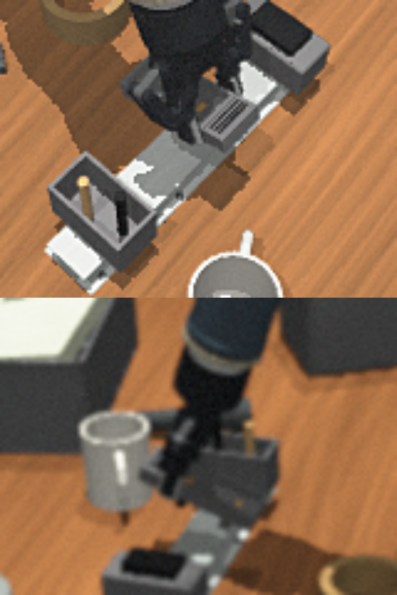

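The cradle hangs tilted over the free stretch, clear of both modules and with its press block outward. I'm lowering it in front of the near edge.

Call:
{"fn": "step_arm", "kwargs": {
  "linear": [
    [-0.003, -0.004, 0.008],
    [-0.006, -0.004, 0.016],
    [-0.009, -0.004, 0.024],
    [-0.011, -0.004, 0.029],
    [-0.011, -0.004, 0.029]
  ],
  "turn": [
    [0, 0, 0],
    [0, 0, 0],
    [0, 0, 0],
    [0, 0, 0],
    [0, 0, 0]
  ]
}}

```text
time_s: 5.55
position: [0.6442, -0.0598, 0.0592]
tcp_rot: [3.083, -0.097, 0.527]
force: [0.4, 0.0, -1.6]
gripper_width: 0.0491
grip_force: 63.7
```

Call:
{"fn": "step_arm", "kwargs": {
  "linear": [
    [0, 0, 0],
    [0, 0, 0],
    [0, 0, 0]
  ],
  "turn": [
    [0, 0, 0],
    [0, 0, 0],
    [0, 0, 0]
  ]
}}

```text
time_s: 5.85
position: [0.6453, -0.0598, 0.0611]
tcp_rot: [3.082, -0.097, 0.531]
force: [0.3, -0.8, -2.1]
gripper_width: 0.0488
grip_force: 63.7
```

```bash
python3 hook.py 14 0 19.5;  python3 - <<'E'
from h import *
import pickle
W=cloud(shot('wrist')); 
# rail far side visible & strips
for y in (-.13,-.11,0,.02):
    P=pts(W,(.56,.68),(y-.01,y+.01),(.02,.036))
    if len(P)>10: print(y,len(P),np.round(np.percentile(P[:,0],[1,99])*1e3,1),np.round(np.median(P[:,2])*1e3,1))
E
python3 inhand.py pics/w3.png
```

```text
x-axis [ 0.941 -0.056  0.334] lin [-0.0044 -0.0008  0.0126] turn [ 0.16 -0.07 -0.17]
F [ 0.3 -0.8 -2.1] w 0.0488 t 5.85 pos [ 0.6453 -0.0598  0.0611]
TCP [645.4 -59.   47.7]
-0.13 1617 [607.3 638.3] 29.7
-0.11 483 [618.  639.8] 29.6
0 1128 [619.2 646.7] 29.6
0.02 1622 [617.1 647.9] 29.5
block n 5700 [[ 18.3 -20.5 -26.8]
 [ 30.    0.3 -24.9]
 [ 36.7  20.5  -8.3]]
top plane slope deg x,y [22.8 -0.1] z at0 -34.94130402083385
-50 596 [[-18.7, -16.4], [20.6, -14.1]]
-40 1555 [[-21.7, -25.5], [23.6, -14.2]]
-30 1875 [[-23.1, -25.8], [24.9, -14.2]]
-20 1945 [[-23.1, -25.8], [24.9, -14.1]]
-10 2315 [[-23.7, -37.8], [25.4, -14.1]]
0 1982 [[-23.8, -39.7], [25.4, -14.1]]
10 3016 [[-29.4, -39.4], [29.3, -12.6]]
20 2615 [[-22.7, -26.8], [24.5, -23.9]]
30 2822 [[-22.8, -26.4], [24.4, -23.7]]
40 1856 [[-22.2, -25.3], [23.9, -7.9]]
xmax [-50.2  36.7]
```

```bash
sed -i "s/^P=(W-Tt.*$/P=(W-c['Twc'][:3,3])@c['Twc'][:3,:3]; M=np.array(c['T_tool_cam']); P=P@M[:3,:3].T+M[:3,3]/" inhand.py; python3 inhand.py pics/w4.png | egrep -v "^-?[0-9]+0? "; for i in 1 2; do python3 inhand.py pics/w4.png | egrep "^(-30|30|-20) "; python3 go.py 645 -59 47 0 19.5|tail -1; done
```

```text
block n 5698 [[ 18.2 -20.6 -26.8]
 [ 30.   -0.1 -24.9]
 [ 36.7  20.5  -8.2]]
top plane slope deg x,y [22.71 -0.19] z at0 -34.85552754507263
xmax [-50.4  36.7]
-30 1863 [[-23.2, -25.8], [24.8, -14.3]]
-20 1956 [[-23.2, -25.7], [24.9, -14.1]]
30 2834 [[-22.8, -26.5], [24.4, -23.7]]
F [ 0.1 -0.7 -1.3] w 0.0486 t 6.05 pos [ 0.6452 -0.0598  0.061 ]
-30 1859 [[-23.1, -25.8], [24.9, -14.1]]
-20 1958 [[-23.1, -25.7], [24.9, -14.1]]
30 2850 [[-22.9, -26.5], [24.5, -23.6]]
F [ 0.   0.4 -1.7] w 0.0489 t 6.1 pos [ 0.6452 -0.0597  0.061 ]
```

Call:
{"fn": "step_arm", "kwargs": {
  "linear": [
    [-0.0013, 0, 0.0038],
    [-0.0027, 0, 0.0075],
    [-0.0037, 0, 0.0104],
    [-0.0037, 0, 0.0104],
    [-0.0037, 0, 0.0104]
  ],
  "turn": [
    [0, 0, 0],
    [0, 0, 0],
    [0, 0, 0],
    [0, 0, 0],
    [0, 0, 0]
  ]
}}

```text
time_s: 6.6
position: [0.6451, -0.0598, 0.0498]
tcp_rot: [3.082, -0.097, 0.531]
force: [0.2, 0.7, -1.9]
gripper_width: 0.0489
grip_force: 63.7
```

Call:
{"fn": "step_arm", "kwargs": {
  "linear": [
    [-0.0003, 0, 0.0009],
    [-0.0003, 0, 0.0009],
    [-0.0003, 0, 0.0009]
  ],
  "turn": [
    [0, 0, 0],
    [0, 0, 0],
    [0, 0, 0]
  ]
}}

```text
time_s: 6.9
position: [0.6452, -0.0598, 0.049]
tcp_rot: [3.082, -0.097, 0.531]
force: [0.1, -0.8, -1.0]
gripper_width: 0.049
grip_force: 63.7
```

Call:
{"fn": "step_arm", "kwargs": {
  "linear": [
    [-0.0003, 0, 0.0009],
    [-0.0003, 0, 0.0009],
    [-0.0003, 0, 0.0009]
  ],
  "turn": [
    [0, 0, 0],
    [0, 0, 0],
    [0, 0, 0]
  ]
}}

```text
time_s: 7.2
position: [0.6451, -0.0598, 0.0479]
tcp_rot: [3.082, -0.097, 0.531]
force: [-0.3, 0.4, -0.8]
gripper_width: 0.0489
grip_force: 63.7
```

Call:
{"fn": "step_arm", "kwargs": {
  "linear": [
    [-0.0003, 0, 0.0009],
    [-0.0003, 0, 0.0009],
    [-0.0003, 0, 0.0009]
  ],
  "turn": [
    [0, 0, 0],
    [0, 0, 0],
    [0, 0, 0]
  ]
}}

```text
time_s: 7.5
position: [0.6451, -0.0598, 0.0469]
tcp_rot: [3.082, -0.097, 0.531]
force: [-0.4, -0.2, -1.2]
gripper_width: 0.0489
grip_force: 63.7
```

Call:
{"fn": "step_arm", "kwargs": {
  "linear": [
    [-0.0003, 0, 0.0009],
    [-0.0003, 0, 0.0009],
    [-0.0003, 0, 0.0009]
  ],
  "turn": [
    [0, 0, 0],
    [0, 0, 0],
    [0, 0, 0]
  ]
}}

```text
time_s: 7.8
position: [0.6452, -0.0598, 0.046]
tcp_rot: [3.082, -0.097, 0.531]
force: [0.5, -0.1, -2.0]
gripper_width: 0.0488
grip_force: 63.7
```

Call:
{"fn": "step_arm", "kwargs": {
  "linear": [
    [-0.0003, 0, 0.0009],
    [-0.0003, 0, 0.0009],
    [-0.0003, 0, 0.0009]
  ],
  "turn": [
    [0, 0, 0],
    [0, 0, 0],
    [0, 0, 0]
  ]
}}

```text
time_s: 8.1
position: [0.6454, -0.0598, 0.0455]
tcp_rot: [3.082, -0.097, 0.532]
force: [-2.5, -0.3, 5.1]
gripper_width: 0.0489
grip_force: 64.7
```

Call:
{"fn": "step_arm", "kwargs": {
  "linear": [
    [-0.0003, 0, 0.0009],
    [-0.0003, 0, 0.0009],
    [-0.0003, 0, 0.0009]
  ],
  "turn": [
    [0, 0, 0],
    [0, 0, 0],
    [0, 0, 0]
  ]
}}

```text
time_s: 8.4
position: [0.6456, -0.0599, 0.0452]
tcp_rot: [3.082, -0.097, 0.533]
force: [-5.1, 1.4, 12.8]
gripper_width: 0.0491
grip_force: 65.8
```

The foot touched the strip at TCP z of about 45.6 mm, as predicted. I'm raising 1.85 mm above contact and sliding horizontally in.

Call:
{"fn": "step_arm", "kwargs": {
  "linear": [
    [0.0011, 0, -0.0032],
    [0.0011, 0, -0.0032],
    [0.0039, 0, -0.0022],
    [0.0068, 0, -0.0012],
    [0.0068, 0, -0.0012]
  ],
  "turn": [
    [0, 0, 0],
    [0, 0, 0],
    [0, 0, 0],
    [0, 0, 0],
    [0, 0, 0]
  ]
}}

```text
time_s: 8.9
position: [0.6518, -0.0601, 0.0473]
tcp_rot: [3.082, -0.096, 0.531]
force: [-0.4, -0.3, -1.3]
gripper_width: 0.0487
grip_force: 63.9
```

Call:
{"fn": "step_arm", "kwargs": {
  "linear": [
    [0.0014, 0, 0.0005],
    [0.0028, 0, 0.001],
    [0.0028, 0, 0.001],
    [0.0028, 0, 0.001]
  ],
  "turn": [
    [0, 0, 0],
    [0, 0, 0],
    [0, 0, 0],
    [0, 0, 0]
  ]
}}

```text
time_s: 9.3
position: [0.6542, -0.0604, 0.0475]
tcp_rot: [3.082, -0.097, 0.531]
force: [0.3, 0.3, -1.9]
gripper_width: 0.0491
grip_force: 63.9
```

Call:
{"fn": "step_arm", "kwargs": {
  "linear": [
    [0.0014, 0, 0.0005],
    [0.0019, 0, 0.0007],
    [0.0019, 0, 0.0007]
  ],
  "turn": [
    [0, 0, 0],
    [0, 0, 0],
    [0, 0, 0]
  ]
}}

```text
time_s: 9.6
position: [0.6563, -0.0605, 0.0475]
tcp_rot: [3.082, -0.097, 0.531]
force: [-0.3, -1.3, -2.1]
gripper_width: 0.0488
grip_force: 63.9
```

Call:
{"fn": "step_arm", "kwargs": {
  "linear": [
    [0.0009, 0, 0.0003],
    [0.0019, 0, 0.0007],
    [0.0019, 0, 0.0007]
  ],
  "turn": [
    [0, 0, 0],
    [0, 0, 0],
    [0, 0, 0]
  ]
}}

```text
time_s: 9.9
position: [0.6584, -0.0606, 0.0475]
tcp_rot: [3.082, -0.097, 0.531]
force: [-0.3, 0.7, -1.6]
gripper_width: 0.0486
grip_force: 63.9
```

Call:
{"fn": "step_arm", "kwargs": {
  "linear": [
    [0.0009, 0, 0.0003],
    [0.0014, 0, 0.0005],
    [0.0014, 0, 0.0005]
  ],
  "turn": [
    [0, 0, 0],
    [0, 0, 0],
    [0, 0, 0]
  ]
}}

```text
time_s: 10.2
position: [0.6592, -0.0607, 0.0472]
tcp_rot: [3.083, -0.097, 0.529]
force: [-3.1, -0.7, 0.2]
gripper_width: 0.0489
grip_force: 63.9
```

Call:
{"fn": "step_arm", "kwargs": {
  "linear": [
    [0.0009, 0, 0.0003],
    [0.0009, 0, 0.0003],
    [0.0009, 0, 0.0003]
  ],
  "turn": [
    [0, 0, 0],
    [0, 0, 0],
    [0, 0, 0]
  ]
}}

```text
time_s: 10.5
position: [0.6594, -0.0607, 0.047]
tcp_rot: [3.083, -0.097, 0.528]
force: [-6.4, -0.6, -0.1]
gripper_width: 0.0491
grip_force: 64.1
```

Leg contact came at x of about 659 mm, where expected, with no vertical force, so the lip is under the edge. I'm easing back slightly and releasing.

Call:
{"fn": "step_arm", "kwargs": {
  "linear": [
    [-0.0014, 0, -0.0005],
    [-0.0014, 0, -0.0005]
  ],
  "turn": [
    [0, 0, 0],
    [0, 0, 0]
  ]
}}

```text
time_s: 10.7
position: [0.659, -0.0607, 0.0474]
tcp_rot: [3.083, -0.097, 0.531]
force: [-2.2, -0.2, -2.1]
gripper_width: 0.0488
grip_force: 63.9
```

Call:
{"fn": "step_arm", "kwargs": {
  "linear": [
    [0, 0, 0],
    [0, 0, 0],
    [0, 0, 0],
    [0, 0, 0]
  ],
  "turn": [
    [0, 0, 0],
    [0, 0, 0],
    [0, 0, 0],
    [0, 0, 0]
  ],
  "grip": 0.2
}}

```text
time_s: 11.1
position: [0.6596, -0.0607, 0.0477]
tcp_rot: [3.082, -0.097, 0.532]
force: [-0.5, 0.5, 0.2]
gripper_width: 0.0684
grip_force: 0.0
```

```bash
python3 - <<'E'
from h import *
b=shot('side'); a=shot('scene')
A=cv2.resize(a['pixels'][185:285,300:433],(640,480),interpolation=2);B=cv2.resize(b['pixels'][145:245,240:373],(640,480),interpolation=2)
cv2.imwrite('pics/hook.png',cv2.resize(np.vstack([A,B])[:,:,::-1],None,fx=.62,fy=.62))
W=cloud(shot('wrist'));P=pts(W,(.52,.75),(-.10,-.01),(.036,.12)); print(rect(P))
c,s=np.cos(-.06),np.sin(-.06)
u=(P[:,0]-.619)*c+(P[:,1]+.056)*s; v=-(P[:,0]-.619)*s+(P[:,1]+.056)*c
for x in np.arange(-.06,.1,.008):
    q=P[(abs(u-x)<.004)&(abs(v)<.024)]
    if len(q)>5: print(round(x*1e3),np.round(np.percentile(q[:,2],[5,95])*1e3,1))
E
```

```text
(array([649.953, -55.655,  91.039,  90.381,   1.51 ]), 'ztop', array([ 67.4, 108.7]), 26900)
-12 [42.7 45.2]
-4 [44.2 55.6]
4 [45.9 57.6]
12 [47.7 59.3]
20 [ 49.6 119.1]
28 [ 51.5 119.3]
36 [53.3 65.2]
44 [55.1 68. ]
52 [66.5 70.2]
60 [68.8 72. ]
68 [70.8 73.1]
76 [55.6 71.3]
```

View pics/hook.png

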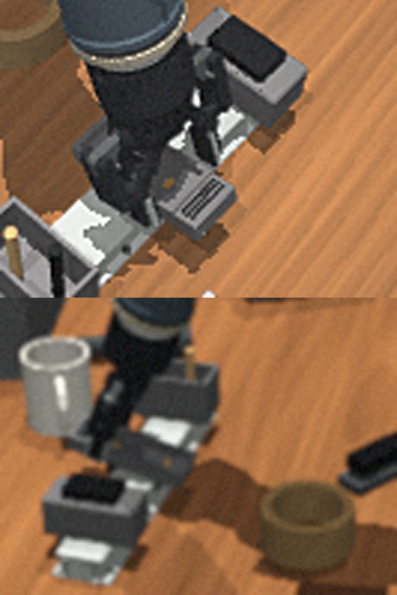

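The cradle leans hooked at about 12.8 degrees (floor 44 to 55 mm high over 48 mm of travel), centred between the modules. I'm retreating, levelling the tool and closing the fingers.

Call:
{"fn": "step_arm", "kwargs": {
  "linear": [
    [0, 0, -0.02],
    [0, 0, -0.05],
    [0, 0, -0.08],
    [0, 0, -0.1],
    [0, 0, -0.1]
  ],
  "turn": [
    [0, 0, 0],
    [0, 0, 0],
    [0, -5, 0],
    [0, -12, 0],
    [0, -19.5, 0]
  ]
}}

```text
time_s: 11.75
position: [0.6253, -0.0586, 0.1457]
tcp_rot: [3.137, -0.1, -0.001]
force: [2.0, 0.2, -0.8]
gripper_width: 0.068
grip_force: 0.0
```

Call:
{"fn": "step_arm", "kwargs": {
  "linear": [
    [0, 0, 0],
    [0, 0, 0],
    [0, 0, 0],
    [0, 0, 0]
  ],
  "turn": [
    [0, 0, 0],
    [0, 0, 0],
    [0, 0, 0],
    [0, 0, 0]
  ],
  "grip": 1,
  "force": 30
}}

```text
time_s: 12.15
position: [0.6249, -0.0588, 0.1415]
tcp_rot: [3.139, -0.101, 0.002]
force: [0.2, -0.3, 0.6]
gripper_width: 0.0098
grip_force: 0.0
```

```bash
python3 go.py 687 -62 80 -3.4 0;python3 - <<'E'
from h import *
W=cloud(shot('wrist'));P=pts(W,(.665,.75),(-.11,-.01),(.06,.08)); print(rect(P))
E
```

```text
x-axis [ 0.998 -0.059  0.   ] lin [ 0.0621 -0.0008  0.0616] turn [ 0.05 -0.09 -0.29]
F [ 0.2 -0.3  0.6] w 0.0098 t 12.15 pos [ 0.6249 -0.0588  0.1415]
(array([678.781, -63.05 ,  50.311,  29.93 ,   1.506]), 'ztop', array([70.2, 72.8]), 3181)
```

Call:
{"fn": "step_arm", "kwargs": {
  "linear": [
    [0.03, 0, 0],
    [0.06, 0, 0.015],
    [0.06, 0, 0.04],
    [0.06, 0, 0.06],
    [0.06, 0, 0.06]
  ],
  "turn": [
    [0, 0, 0],
    [0, 0, 0],
    [0, 0, 0],
    [0, 0, 0],
    [0, 0, 0]
  ]
}}

```text
time_s: 12.7
position: [0.6838, -0.0619, 0.079]
tcp_rot: [3.139, -0.1, -0.005]
force: [-0.4, 0.5, -0.8]
gripper_width: 0.0003
grip_force: 0.0
```

Call:
{"fn": "step_arm", "kwargs": {
  "linear": [
    [0, 0, 0.004],
    [0, 0, 0.008],
    [0, 0, 0.012],
    [0, 0, 0.014],
    [0, 0, 0.014]
  ],
  "turn": [
    [0, 0, 0],
    [0, 0, 0],
    [0, 0, 0],
    [0, 0, 0],
    [0, 0, 0]
  ]
}}

```text
time_s: 13.2
position: [0.6874, -0.0626, 0.0692]
tcp_rot: [3.138, -0.098, 0.007]
force: [3.0, -0.1, 3.6]
gripper_width: -0.0001
grip_force: 1.8
```

Call:
{"fn": "step_arm", "kwargs": {
  "linear": [
    [0, 0, 0.002],
    [0, 0, 0.004],
    [0, 0, 0.006],
    [0, 0, 0.008],
    [0, 0, 0.008]
  ],
  "turn": [
    [0, 0, 0],
    [0, 0, 0],
    [0, 0, 0],
    [0, 0, 0],
    [0, 0, 0]
  ]
}}

```text
time_s: 13.7
position: [0.6893, -0.0629, 0.0623]
tcp_rot: [3.137, -0.098, 0.014]
force: [6.8, -0.9, 8.8]
gripper_width: 0.0
grip_force: 4.8
```

Call:
{"fn": "step_arm", "kwargs": {
  "linear": [
    [0.003, 0, 0.002],
    [0.005, 0, 0.004],
    [0.005, 0, 0.006],
    [0.006, 0, 0.007],
    [0.006, 0, 0.007]
  ],
  "turn": [
    [0, 0, 0],
    [0, 0, 0],
    [0, 0, 0],
    [0, 0, 0],
    [0, 0, 0]
  ]
}}

```text
time_s: 14.2
position: [0.6913, -0.0627, 0.0522]
tcp_rot: [3.138, -0.099, -0.001]
force: [0.2, 0.2, -0.1]
gripper_width: -0.0002
grip_force: 0.0
```

Call:
{"fn": "step_arm", "kwargs": {
  "linear": [
    [0.001, 0, 0.002],
    [0.001, 0, 0.004],
    [0.001, 0, 0.004]
  ],
  "turn": [
    [0, 0, 0],
    [0, 0, 0],
    [0, 0, 0]
  ]
}}

```text
time_s: 14.5
position: [0.6926, -0.0627, 0.0484]
tcp_rot: [3.138, -0.099, 0.001]
force: [0.8, 0.3, 0.2]
gripper_width: -0.0003
grip_force: 0.2
```

Call:
{"fn": "step_arm", "kwargs": {
  "linear": [
    [0, 0, 0.002],
    [0, 0, 0.003],
    [0, 0, 0.003]
  ],
  "turn": [
    [0, 0, 0],
    [0, 0, 0],
    [0, 0, 0]
  ]
}}

```text
time_s: 14.8
position: [0.693, -0.0629, 0.047]
tcp_rot: [3.139, -0.099, 0.003]
force: [-2.3, 1.4, 12.0]
gripper_width: 0.0
grip_force: 5.4
```

Call:
{"fn": "step_arm", "kwargs": {
  "linear": [
    [0, 0, -0.025],
    [-0.01, 0, -0.06],
    [-0.04, 0, -0.1],
    [-0.04, 0, -0.1]
  ],
  "turn": [
    [0, 0, 0],
    [0, 0, 0],
    [0, 0, 0],
    [0, 0, 0]
  ]
}}

```text
time_s: 15.2
position: [0.6522, -0.0619, 0.151]
tcp_rot: [3.138, -0.102, 0.01]
force: [-0.4, -0.8, -0.1]
gripper_width: 0.0001
grip_force: 0.0
```

```bash
cat > cr.py <<'E'
from h import *
import sys
c=shot('wrist'); save(c,sys.argv[1]); W=cloud(c)
P=pts(W,(.54,.72),(-.10,-.02),(.036,.056)); print(rect(P))
u0=np.array([.619,-.058]);ax=np.array([np.cos(-.06),np.sin(-.06)])
d=P[:,:2]-u0;u=d@ax;v=d@np.array([-ax[1],ax[0]])
q=P[(abs(v)<.016)&(abs(u)<.042)&(P[:,2]<.045)]; A=np.c_[q[:,0],q[:,1],np.ones(len(q))]; print('floor z',np.median(q[:,2])*1e3,'slope deg',np.degrees(np.linalg.lstsq(A,q[:,2],rcond=None)[0][:2]))
b=P[(u>.058)&(abs(v)<.02)]; print('block top',np.median(b[:,2])*1e3)
E
python3 cr.py pics/w5.png
```

```text
(array([ 6.44949e+02, -6.08970e+01,  1.06741e+02,  5.01830e+01,
       -6.20000e-02]), 'ztop', array([41.5, 50.7]), 6787)
floor z 39.744535959836206 slope deg [ 0.19152542 -0.02514576]
block top 49.82288825263165
```

View pics/w5.png

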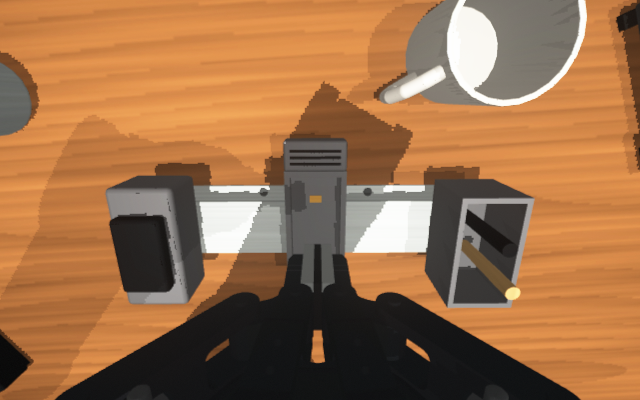

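The cradle has snapped on: it sits level at (315,210), floor at 39.7 mm and block top at 49.8 mm. Next is the handset.

```bash
python3 go.py 490 325 170 27 0
```

```text
x-axis [0.891 0.454 0.   ] lin [-0.187  -0.3745 -0.0226] turn [  0.14  -0.24 -30.67]
F [0.2 1.  0.2] w -0.0002 t 15.25 pos [ 0.6528 -0.0608  0.1487]
```

Call:
{"fn": "step_arm", "kwargs": {
  "linear": [
    [0, -0.01, -0.025],
    [-0.02, -0.04, -0.03],
    [-0.04, -0.08, -0.03],
    [-0.06, -0.12, -0.03],
    [-0.08, -0.16, -0.03]
  ],
  "turn": [
    [0, 0, -3],
    [0, 0, -6],
    [0, 0, -9],
    [0, 0, -12],
    [0, 0, -15]
  ],
  "grip": 0
}}

```text
time_s: 15.75
position: [0.5821, 0.1065, 0.1744]
tcp_rot: [3.124, 0.315, -0.001]
force: [1.3, 0.6, 0.3]
gripper_width: 0.0722
grip_force: 0.0
```

```bash
python3 go.py 490 325 160 27 0
```

```text
x-axis [0.891 0.454 0.   ] lin [-0.0465 -0.2325  0.0141] turn [  0.08   0.06 -15.48]
F [1.3 0.6 0.3] w 0.0722 t 15.75 pos [0.5821 0.1065 0.1744]
```

Call:
{"fn": "step_arm", "kwargs": {
  "linear": [
    [-0.01, -0.046, 0.003],
    [-0.019, -0.092, 0.006],
    [-0.028, -0.138, 0.009],
    [-0.037, -0.184, 0.012],
    [-0.046, -0.23, 0.014]
  ],
  "turn": [
    [0, 0, -3],
    [0, 0, -6],
    [0, 0, -9],
    [0, 0, -12],
    [0, 0, -15]
  ]
}}

```text
time_s: 16.25
position: [0.4912, 0.323, 0.1598]
tcp_rot: [3.056, 0.721, -0.001]
force: [0.8, 0.7, -0.2]
gripper_width: 0.0854
grip_force: 0.0
```

Call:
{"fn": "step_arm", "kwargs": {
  "linear": [
    [0, 0, 0],
    [0, 0, 0],
    [0, 0, 0]
  ],
  "turn": [
    [0, 0, 0],
    [0, 0, 0],
    [0, 0, 0]
  ]
}}

```text
time_s: 16.55
position: [0.4929, 0.3199, 0.1606]
tcp_rot: [3.056, 0.714, -0.0]
force: [0.8, -1.0, -0.6]
gripper_width: 0.0855
grip_force: 0.0
```

```bash
python3 - <<'E'
from h import *
c=shot('wrist'); save(c,'pics/w6.png'); W=cloud(c)
P=pts(W,(.40,.60),(.25,.42),(.015,.06)); print(rect(P))
B=pts(W,(.40,.60),(.25,.42),(.0315,.06)); print(rect(B))
np.save('hs.npy',P)
E
python3 go.py 490 325 160 27 0
```

```text
(array([5.05751e+02, 3.27963e+02, 1.29727e+02, 3.60260e+01, 4.55000e-01]), 'ztop', array([35.7, 37.1]), 4996)
(array([4.90586e+02, 3.20543e+02, 9.59620e+01, 3.60260e+01, 4.55000e-01]), 'ztop', array([35.9, 37.2]), 4213)
x-axis [0.891 0.454 0.   ] lin [-0.0004 -0.0063  0.0008] turn [ 0.15  0.02 -0.75]
F [0.  0.5 0.1] w 0.0853 t 16.6 pos [0.4931 0.3196 0.1608]
```

View pics/w6.png

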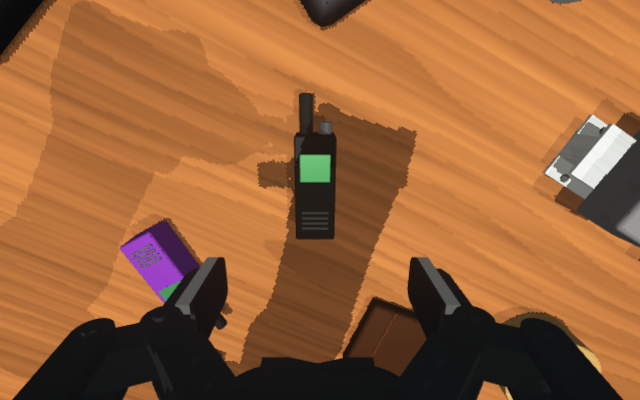

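The handset is at (315,185), reading 96 x 36 mm, 36 mm high, yaw 0.455. The purple decoy and the wallet are well clear of the fingers. I'm descending.

```bash
python3 go.py 490.6 320.5 13.5 26.1 0
```

```text
x-axis [0.898 0.44  0.   ] lin [-0.0018 -0.0023  0.1473] turn [0.15 0.02 0.15]
F [0.  0.5 0.1] w 0.0853 t 16.6 pos [0.4931 0.3196 0.1608]
```

Call:
{"fn": "step_arm", "kwargs": {
  "linear": [
    [-0.002, -0.002, 0.04],
    [-0.002, -0.002, 0.08],
    [-0.002, -0.002, 0.12],
    [-0.002, -0.002, 0.14],
    [-0.002, -0.002, 0.147]
  ],
  "turn": [
    [0, 0, 0],
    [0, 0, 0],
    [0, 0, 0],
    [0, 0, 0],
    [0, 0, 0]
  ]
}}

```text
time_s: 17.1
position: [0.4896, 0.3196, 0.0119]
tcp_rot: [3.056, 0.712, -0.004]
force: [-0.1, -0.6, -0.1]
gripper_width: 0.0855
grip_force: 0.0
```

Call:
{"fn": "step_arm", "kwargs": {
  "linear": [
    [0, 0, 0],
    [0, 0, 0],
    [0, 0, 0]
  ],
  "turn": [
    [0, 0, 0],
    [0, 0, 0],
    [0, 0, 0]
  ]
}}

```text
time_s: 17.4
position: [0.4908, 0.3219, 0.0154]
tcp_rot: [3.058, 0.716, 0.004]
force: [0.4, 0.3, 0.2]
gripper_width: 0.0854
grip_force: 0.0
```

```bash
python3 go.py 490.6 320.5 13.5 26.1 0
```

```text
x-axis [0.898 0.44  0.   ] lin [-0.0008  0.0011  0.0019] turn [ 0.08 -0.12  0.27]
F [0.4 0.3 0.2] w 0.0854 t 17.4 pos [0.4908 0.3219 0.0154]
```

Call:
{"fn": "step_arm", "kwargs": {
  "linear": [
    [0, 0.001, 0.001],
    [0, 0.001, 0.001],
    [0, 0.001, 0.001],
    [0, 0.001, 0.001],
    [0, 0.001, 0.001]
  ],
  "turn": [
    [0, 0, 0],
    [0, 0, 0],
    [0, 0, 0],
    [0, 0, 0],
    [0, 0, 0]
  ],
  "grip": 1,
  "force": 50
}}

```text
time_s: 17.9
position: [0.4905, 0.3209, 0.0134]
tcp_rot: [3.057, 0.717, 0.001]
force: [-1.0, 0.1, 5.1]
gripper_width: 0.0351
grip_force: 51.0
```

Call:
{"fn": "step_arm", "kwargs": {
  "linear": [
    [0, 0, 0],
    [0, 0, 0],
    [0, 0, 0],
    [0, 0, 0]
  ],
  "turn": [
    [0, 0, 0],
    [0, 0, 0],
    [0, 0, 0],
    [0, 0, 0]
  ]
}}

```text
time_s: 18.3
position: [0.4905, 0.3208, 0.0134]
tcp_rot: [3.057, 0.717, 0.001]
force: [0.1, -0.1, 4.8]
gripper_width: 0.0347
grip_force: 51.0
```

Call:
{"fn": "step_arm", "kwargs": {
  "linear": [
    [0, 0, -0.02],
    [0, 0, -0.06],
    [0, 0, -0.1],
    [0, 0, -0.14],
    [0, 0, -0.16]
  ],
  "turn": [
    [0, 0, 0],
    [0, 0, 0],
    [0, 0, 0],
    [0, 0, 0],
    [0, 0, 0]
  ]
}}

```text
time_s: 18.8
position: [0.4912, 0.3212, 0.1762]
tcp_rot: [3.058, 0.716, 0.005]
force: [1.1, -0.1, -2.1]
gripper_width: 0.035
grip_force: 50.3
```

Call:
{"fn": "step_arm", "kwargs": {
  "linear": [
    [0, 0, 0],
    [0, 0, 0],
    [0, 0, 0]
  ],
  "turn": [
    [0, 0, 0],
    [0, 0, 0],
    [0, 0, 0]
  ]
}}

```text
time_s: 19.1
position: [0.4893, 0.3209, 0.1716]
tcp_rot: [3.056, 0.717, -0.003]
force: [-0.6, 0.0, -1.6]
gripper_width: 0.0351
grip_force: 50.3
```

```bash
cat > ih2.py <<'E'
from h import *
c=shot('wrist'); save(c,'pics/w7.png'); W=cloud(c); M=np.array(c['T_tool_cam'])
P=(W-c['Twc'][:3,3])@c['Twc'][:3,:3]; P=P@M[:3,:3].T+M[:3,3]; Q=P.reshape(-1,3);Q=Q[np.isfinite(Q[:,0])]
q=Q[(abs(Q[:,1])<.017)&(Q[:,0]>-.06)&(Q[:,0]<.055)&(Q[:,2]<.03)&(Q[:,2]>-.06)]
for x in np.arange(-.05,.055,.01):
    s=q[abs(q[:,0]-x)<.005]
    if len(s)>5: print(round(x*1e3),len(s),np.round(np.percentile(s[:,2],[5,50,95])*1e3,1))
f=q[(q[:,0]>.012)&(q[:,0]<.044)]; zt=np.median(f[:,2]);f=f[abs(f[:,2]-zt)<.004]
A=np.c_[f[:,0],f[:,1],np.ones(len(f))];co=np.linalg.lstsq(A,f[:,2],rcond=None)[0]; print('top z',zt*1e3,'slopes deg',np.degrees(co[:2]),'z0',co[2]*1e3)
g=Q[(abs(Q[:,1])<.03)&(Q[:,0]>.014)&(Q[:,0]<.06)&(abs(Q[:,2]-zt)<.004)]; print('x max',np.percentile(g[:,0],99.7)*1e3,'y',np.percentile(g[:,1],[.5,99.5])*1e3)
for x in (.02,.03,.04):
    k=g[abs(g[:,0]-x)<.004]; print(x,'y edges',np.round(np.percentile(k[:,1],[1,99])*1e3,1))
E
python3 ih2.py; python3 go.py 618 -59 140 -3.55 0
```

```text
-40 888 [-23.3 -22.3 -21.5]
-30 1236 [-23.5 -22.5 -21.5]
-20 1366 [-23.3 -22.3 -21.4]
-10 1428 [-23.1 -22.2 -21.4]
0 1518 [-23.1 -22.2 -21.4]
10 1587 [-23.7 -22.6 -21.5]
20 1750 [-23.8 -22.8 -21.6]
30 1918 [-23.7 -22.6 -21.4]
40 2009 [-23.2 -22.2 -21.2]
50 2234 [-22.6 -12.9  -6.1]
top z -22.524466474696414 slopes deg [ 1.44464501 -0.00774322] z0 -23.237104086168348
x max 48.23739520553822 y [-17.44590287  17.92945041]
0.02 y edges [-17.2  17.7]
0.03 y edges [-17.2  17.7]
0.04 y edges [-17.2  17.8]
x-axis [ 0.998 -0.062  0.   ] lin [-0.0535  0.3973  0.0325] turn [ 0.16  0.11 29.94]
F [-0.1  0.7 -1.9] w 0.0351 t 19.15 pos [0.4894 0.3208 0.1716]
```

Call:
{"fn": "step_arm", "kwargs": {
  "linear": [
    [-0.005, 0.04, 0],
    [-0.011, 0.08, 0],
    [-0.016, 0.12, 0],
    [-0.022, 0.16, 0],
    [-0.027, 0.2, 0]
  ],
  "turn": [
    [0, 0, 3],
    [0, 0, 6],
    [0, 0, 9],
    [0, 0, 12],
    [0, 0, 15]
  ]
}}

```text
time_s: 19.65
position: [0.5546, 0.1282, 0.1722]
tcp_rot: [3.124, 0.308, -0.002]
force: [0.5, 0.4, -1.5]
gripper_width: 0.0352
grip_force: 50.2
```

```bash
python3 go.py 618 -59 150 -3.55 0
```

```text
x-axis [ 0.998 -0.062  0.   ] lin [0.0256 0.1959 0.0226] turn [ 0.13  0.08 14.81]
F [ 0.5  0.4 -1.5] w 0.0352 t 19.65 pos [0.5546 0.1282 0.1722]
```

Call:
{"fn": "step_arm", "kwargs": {
  "linear": [
    [0.005, 0.04, 0],
    [0.01, 0.08, 0],
    [0.015, 0.12, 0],
    [0.02, 0.16, 0],
    [0.0255, 0.196, 0.01]
  ],
  "turn": [
    [0, 0, 3],
    [0, 0, 6],
    [0, 0, 9],
    [0, 0, 12],
    [0, 0, 14.8]
  ]
}}

```text
time_s: 20.15
position: [0.6191, -0.0597, 0.1634]
tcp_rot: [3.138, -0.098, 0.001]
force: [1.1, 0.1, -1.4]
gripper_width: 0.035
grip_force: 50.3
```

Call:
{"fn": "step_arm", "kwargs": {
  "linear": [
    [0, 0, 0.01],
    [0, 0, 0.02],
    [0, 0, 0.02],
    [0, 0, 0.02]
  ],
  "turn": [
    [0, 0, 0],
    [0, 0, 0],
    [0, 0, 0],
    [0, 0, 0]
  ]
}}

```text
time_s: 20.55
position: [0.6183, -0.0556, 0.1431]
tcp_rot: [3.139, -0.09, -0.001]
force: [0.5, 1.6, -1.9]
gripper_width: 0.0347
grip_force: 50.4
```

```bash
python3 go.py 618.2 -59.3 75 -3.55 0; python3 - <<'E'
from h import *
for n in ('wrist','scene','side'):
    c=shot(n); W=cloud(c)
    if n=='wrist': save(c,'pics/w8.png')
    P=pts(W,(.66,.72),(-.10,-.02),(.045,.055)); print(n,'block',rect(P) if len(P)>20 else len(P))
    P=pts(W,(.54,.72),(-.10,-.02),(.045,.055)); print(n,'cradle rim',rect(P) if len(P)>20 else len(P))
E
```

```text
x-axis [ 0.998 -0.062  0.   ] lin [0.0002 0.0036 0.0681] turn [0.06 0.04 0.26]
F [ 0.5  1.6 -1.9] w 0.0347 t 20.55 pos [ 0.6183 -0.0556  0.1431]
wrist block (array([ 6.79284e+02, -7.28890e+01,  3.61400e+01,  3.02800e+01,
       -6.20000e-02]), 'ztop', array([49.8, 51.1]), 1817)
wrist cradle rim (array([ 6.7250e+02, -7.2471e+01,  4.9735e+01,  3.0280e+01, -6.2000e-02]), 'ztop', array([49.8, 51.1]), 1848)
scene block (array([679.319, -60.947,  52.167,  40.804,   1.52 ]), 'ztop', array([49.2, 51.5]), 263)
scene cradle rim (array([ 6.31604e+02, -5.81420e+01,  1.36366e+02,  5.21930e+01,
       -6.40000e-02]), 'ztop', array([49.1, 51.4]), 450)
side block (array([679.236, -59.199,  58.518,  40.867,   1.506]), 'ztop', array([49. , 51.8]), 89)
side cradle rim (array([ 6.30974e+02, -5.46960e+01,  1.38263e+02,  5.76300e+01,
       -9.70000e-02]), 'ztop', array([48.3, 51.9]), 209)
```

Call:
{"fn": "step_arm", "kwargs": {
  "linear": [
    [0.0003, 0.003, 0.02],
    [0.0003, 0.003, 0.04],
    [0.0003, 0.003, 0.06],
    [0.0003, 0.003, 0.068],
    [0.0003, 0.003, 0.068]
  ],
  "turn": [
    [0, 0, 0.2],
    [0, 0, 0.2],
    [0, 0, 0.2],
    [0, 0, 0.2],
    [0, 0, 0.2]
  ]
}}

```text
time_s: 21.2
position: [0.6184, -0.0599, 0.0752]
tcp_rot: [3.139, -0.098, -0.001]
force: [0.5, 0.2, -1.7]
gripper_width: 0.0347
grip_force: 50.5
```

Call:
{"fn": "step_arm", "kwargs": {
  "linear": [
    [0, 0, 0],
    [0, 0, 0],
    [0, 0, 0]
  ],
  "turn": [
    [0, 0, 0],
    [0, 0, 0],
    [0, 0, 0]
  ]
}}

```text
time_s: 21.5
position: [0.6193, -0.0605, 0.0766]
tcp_rot: [3.138, -0.099, 0.003]
force: [0.6, -0.1, -1.1]
gripper_width: 0.0349
grip_force: 50.5
```

```bash
python3 go.py 618.6 -58.6 66 -3.55 0; python3 - <<'E'
from h import *
a=shot('scene');b=shot('side')
A=cv2.resize(a['pixels'][195:275,310:417],(640,480),interpolation=2);B=cv2.resize(b['pixels'][155:235,250:357],(640,480),interpolation=2)
cv2.imwrite('pics/place.png',cv2.resize(np.vstack([A,B])[:,:,::-1],None,fx=.62,fy=.62))
E
```

```text
x-axis [ 0.998 -0.062  0.   ] lin [-0.0008 -0.0019  0.0106] turn [ 0.09 -0.12 -0.06]
F [ 0.6 -0.1 -1.1] w 0.0349 t 21.5 pos [ 0.6193 -0.0605  0.0766]
```

Call:
{"fn": "step_arm", "kwargs": {
  "linear": [
    [-0.0007, -0.0018, 0.003],
    [-0.0007, -0.0018, 0.006],
    [-0.0007, -0.0018, 0.01],
    [-0.0007, -0.0018, 0.01],
    [-0.0007, -0.0018, 0.01]
  ],
  "turn": [
    [0, 0, 0],
    [0, 0, 0],
    [0, 0, 0],
    [0, 0, 0],
    [0, 0, 0]
  ]
}}

```text
time_s: 22.1
position: [0.6181, -0.0587, 0.0655]
tcp_rot: [3.138, -0.099, 0.0]
force: [0.6, -0.3, -0.4]
gripper_width: 0.0351
grip_force: 50.5
```

Call:
{"fn": "step_arm", "kwargs": {
  "linear": [
    [0, 0, 0.003],
    [0, 0, 0.006],
    [0, 0, 0.006]
  ],
  "turn": [
    [0, 0, 0],
    [0, 0, 0],
    [0, 0, 0]
  ]
}}

```text
time_s: 22.4
position: [0.618, -0.0585, 0.0592]
tcp_rot: [3.139, -0.099, 0.0]
force: [-0.1, -0.3, -1.4]
gripper_width: 0.0349
grip_force: 50.5
```

Call:
{"fn": "step_arm", "kwargs": {
  "linear": [
    [0, 0, 0.002],
    [0, 0, 0.003],
    [0, 0, 0.003]
  ],
  "turn": [
    [0, 0, 0],
    [0, 0, 0],
    [0, 0, 0]
  ]
}}

```text
time_s: 22.7
position: [0.6182, -0.0586, 0.0566]
tcp_rot: [3.138, -0.099, 0.001]
force: [-0.1, -0.4, -1.9]
gripper_width: 0.0351
grip_force: 50.5
```

The handset is entering the pocket freely. I'm lowering in small steps to the floor.

Call:
{"fn": "step_arm", "kwargs": {
  "linear": [
    [0, 0, 0.001],
    [0, 0, 0.002],
    [0, 0, 0.002]
  ],
  "turn": [
    [0, 0, 0],
    [0, 0, 0],
    [0, 0, 0]
  ]
}}

```text
time_s: 23.0
position: [0.6182, -0.0585, 0.0546]
tcp_rot: [3.138, -0.099, 0.001]
force: [0.0, 0.3, -2.7]
gripper_width: 0.0349
grip_force: 50.5
```

Call:
{"fn": "step_arm", "kwargs": {
  "linear": [
    [0, 0, 0.001],
    [0, 0, 0.001],
    [0, 0, 0.001]
  ],
  "turn": [
    [0, 0, 0],
    [0, 0, 0],
    [0, 0, 0]
  ]
}}

```text
time_s: 23.3
position: [0.6182, -0.0586, 0.0537]
tcp_rot: [3.138, -0.099, 0.001]
force: [0.5, 0.4, -1.9]
gripper_width: 0.0354
grip_force: 50.5
```

Call:
{"fn": "step_arm", "kwargs": {
  "linear": [
    [0, 0, 0.001],
    [0, 0, 0.001],
    [0, 0, 0.001]
  ],
  "turn": [
    [0, 0, 0],
    [0, 0, 0],
    [0, 0, 0]
  ]
}}

```text
time_s: 23.6
position: [0.6183, -0.0586, 0.0534]
tcp_rot: [3.139, -0.099, 0.002]
force: [-2.4, 1.0, 6.6]
gripper_width: 0.035
grip_force: 51.4
```

It seated at TCP z of 53.5 mm, as predicted. I'm releasing and retreating.

Call:
{"fn": "step_arm", "kwargs": {
  "linear": [
    [0, 0, 0],
    [0, 0, 0],
    [0, 0, 0],
    [0, 0, 0]
  ],
  "turn": [
    [0, 0, 0],
    [0, 0, 0],
    [0, 0, 0],
    [0, 0, 0]
  ],
  "grip": 0.2
}}

```text
time_s: 24.0
position: [0.6182, -0.0586, 0.0526]
tcp_rot: [3.138, -0.099, 0.001]
force: [-0.3, 0.3, -0.4]
gripper_width: 0.0685
grip_force: 0.0
```

Call:
{"fn": "step_arm", "kwargs": {
  "linear": [
    [0, 0, -0.015],
    [0, 0, -0.05],
    [0, 0, -0.09],
    [0, 0, -0.12],
    [0, 0, -0.12]
  ],
  "turn": [
    [0, 0, 0],
    [0, 0, 0],
    [0, 0, 0],
    [0, 0, 0],
    [0, 0, 0]
  ]
}}

```text
time_s: 24.5
position: [0.6202, -0.0597, 0.1781]
tcp_rot: [3.138, -0.1, 0.013]
force: [0.7, 0.2, -0.2]
gripper_width: 0.0685
grip_force: 0.0
```

Call:
{"fn": "step_arm", "kwargs": {
  "linear": [
    [0, 0, 0],
    [0, 0, 0],
    [0, 0, 0]
  ],
  "turn": [
    [0, 0, 0],
    [0, 0, 0],
    [0, 0, 0]
  ]
}}

```text
time_s: 24.8
position: [0.6176, -0.0582, 0.1718]
tcp_rot: [3.138, -0.099, -0.002]
force: [0.1, -0.7, 0.5]
gripper_width: 0.0684
grip_force: 0.0
```

```bash
python3 - <<'E'
from h import *
c=shot('wrist'); save(c,'pics/end.png'); W=cloud(c)
h=pts(W,(.55,.68),(-.10,-.02),(.068,.085)); print('handset',rect(h))
A=np.c_[h[:,0],h[:,1],np.ones(len(h))]; print('slope',np.degrees(np.linalg.lstsq(A,h[:,2],rcond=None)[0][:2]))
b=pts(W,(.676,.72),(-.10,-.02),(.042,.058)); print('block',rect(b)); A=np.c_[b[:,0],b[:,1],np.ones(len(b))]; print('slope',np.degrees(np.linalg.lstsq(A,b[:,2],rcond=None)[0][:2]))
print(get_state()['force'],get_state()['gripper_width'])
E
```

```text
handset (array([ 6.18508e+02, -5.96770e+01,  9.61790e+01,  3.61570e+01,
       -7.30000e-02]), 'ztop', array([75.8, 77.1]), 5172)
slope [-0.07549707 -0.05113761]
block (array([686.163, -63.624,  49.756,  22.61 ,   1.507]), 'ztop', array([49.8, 51.2]), 1294)
slope [-0.72026423 -0.10858858]
[-0.39002979 -0.13975286  0.89512561] 0.06814113102161636
```

View pics/end.png

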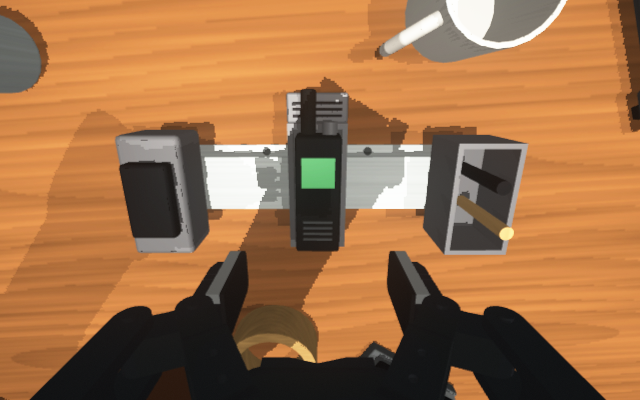

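The final view shows the handset at (318,190) lying level in the tray, top at 75.8 mm (76 expected). The block top is at 49.8 mm and the gripper is clear.

```bash
python3 -c "from bench import r; print(r.sign_off())"
```

```text
the job is handed in; nothing more can be done
None
```

The cradle is snapped flat onto the rail, the black handset lies level and let go in its tray, and the job is handed in at about 25 s of the 67 s allowed; sign-off returned no verdict.

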